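# Hang the last clevis on the turret rack

## Task

Turn the turret rack anticlockwise, seen from above, by its upright post until it rests against its stop, so that the empty hook comes round to the loading side. Then lift the steel clevis standing on the bench and hang it by its cross pin on that empty hook, pressing it gently (under 30 N) down past the spring keeper until the pin sits fully home in the hook. Never drop it or spin the rack, let go with the rack still at its stop, and leave the other things on the bench alone.

Things in the scene. Friction and masses are not known exactly. Their poses are not given: they have to be found in the camera images.
- stand: Fixed grey round foot (170 mm across, 12 mm thick) and column that carry the turret. Origin: centre of the foot's underside on the bench, on the turret's vertical axis. Its -x axis points to the loading side, where the empty hook stands when the turret is at its stop.
- turret (a joint): Turret angle about the stand's vertical axis, rad, growing anticlockwise from above; rigid stop at 1.6. Turns stiffly (0.35 N m dry friction), stays where left. Blue disc, 136 mm across, z 165 to 177 mm, with four arms at right angles, each with an upturned hook; three hold clevises like the loose one (part of the rack: lowest point 81 mm, shank tops 261 mm above the bench), one is empty.
- post (a point): Point on the turret's upright turning post, on its axis, 290 mm above the bench. Round steel, 12 mm diameter, 60 mm from the turret's axis, rising from the disc to 315 mm, higher than all else on the rack. Seen from above it stands a quarter turn anticlockwise from the empty hook.
- hook_ref (a point): Seat of the empty hook at the lowest setting of its slot: centre of a seated 10 mm pin, 120 mm from the turret's axis, 155 mm above the bench; turns with the turret. The real hook is clamped 4 to 26 mm higher than this (not measured, different each time), true sideways. Hook 10 mm wide; throat 13 mm wide radially, flared lips 35 mm above its seat. The pin lies across the arm. The seat is rigid.
- clevis: Loose steel clevis, 0.35 to 0.5 kg, standing on two feet, shank up. Origin: on the bench between the feet; z along the shank, y along the cross pin. Two cheeks (30 mm wide in x, inner faces 36 mm apart, 64 mm over the feet in y) rise to a bridge (22 by 52 mm, z 126 to 138 mm); open below. Square shank 14 by 14 mm above it, z 138 to 180 mm.
- cross_pin (a point): Centre of the clevis's round cross pin, 10 mm diameter, between the cheeks, 84 mm above the feet. The pin runs along the clevis's y axis. 37 mm of free space above the pin up to the bridge.
- shank (a point): Middle of the clevis's square shank (14 by 14 mm, sides parallel to the clevis's x and y), 159 mm above the feet: the place to grip.
- bolt_bin: Bystander: grey bin of bent bolts, 200 by 260 by 75 mm. Origin: centre of its underside.
- hammer: Bystander: hammer lying on the bench. Origin: its underside near the middle.
- offcut: Bystander: welded steel offcut, plate 100 by 70 by 16 mm with an upright rib to 46 mm. Origin: centre of its underside.
- slot_top (a point): Top of the slotted plate at the end of the empty hook's arm, 206 mm above the bench, 17 mm inward of the hook. The hook clamped to it has a spring keeper: a leaf sloping from the inner lip down across the throat. A lowered pin meets it some 24 mm above the seat, needs about 4 to 9 N beside the clevis's weight, slips under its tip about 6 mm above the seat with a tug, then lands on the seat.
There are look-alikes about, which are no part of the job. What is shaped like the clevis but green or turquoise is not meant.

How it is judged:
By the outcome, as a careful person would: the job done as asked, in the order asked, and still so for the second after the job is handed in, with the robot touching nothing.
It also fails if it takes over 72 s, if anything falls off the work surface, if the arm or the gripper's body presses on something with over 40 N, if the wrist force passes 120 N, or if a joint passes its speed limit or range.

## Robot

A 7-joint arm with a two-finger parallel gripper is mounted at the origin on the work surface. World frame = base frame: x ahead of the robot, y to its left, z up, the work surface at z = 0. Lengths are in m, angles in rad, forces in N, time in s.
With the tool pointing down it reaches from about 0.35 to 0.9 m from the base axis. Payload 8.1 kg.
Tool frame: the origin (TCP) lies midway between the tips of the shut fingers; the grasp point (between the pads) lies 19 mm behind it; z points along the fingers, y is the line along which they close (so a half turn about z gives the same grasp; the last joint's range is limited). The gripper opens to 92 mm and grips with 3 to 60 N. Pads are 19 mm wide; open, the fingers measure 130 mm over their backs; the gripper's body (75 mm by 190 mm) begins 47 mm behind the grasp point.
Start: joints at [1.162, 0.434, 0.025, 1.573, -0.012, 1.134, -0.075], TCP at [0.188, -0.596, 0.227] pointing down, gripper open.
Joint ranges: [-2.62, 2.62], [-0.44, 2.09], [-1.27, 1.32], [0.08, 2.57], [-1.32, 4.46], [0.12, 2], [-2.74, 2.74]. Speed limits (rad/s): [2.22, 2.22, 3.01, 3.01, 3.14, 3.14, 3.14].

## Interface

Orientations are given as a rotation vector (axis times angle).
In Python, from cell import arm gives the robot as it stands.
- The arm moves only by the tool move_arm, never from a script. Its argument "motion" is a list of rows, each an object of numbers: "tx", "ty", "tz": the shift along the tool's x, y, z normalised to -1 to 1, where 1 is 1000 mm; "twist": the turn about the tool's z normalised to -1 to 1, where 1 is pi/2 rad. In form: [{"tx": .., "ty": .., "tz": .., "twist": ..}, ...]. A call has 1 to 12 rows; each row shifts and turns the commanded pose from where the row before left it, along the tool's axes as they then stand; what a row does not reach is not made up. A row lasts 1/10 s, in which the tool goes at most 50 mm and 8.59 degrees, less where a joint would pass 70% of its speed; a pose out of reach is approached as far as the arm can. A call with a number of a shift or a turn outside -1 to 1 is refused whole. A call with a gripper value outside its range is refused whole. "gripper" is the gripper's target within -1 to 1 (shut at 1, half-way at 0, fully open at -1), set as the call begins (left out, the last holds). The fingers move at their own pace and stop on an object; "squeeze" is the grip in N (left out, the last holds). Time passes only in rows, so rows that do not move let the fingers close. It gives the time, the measured TCP pose, the force, the opening and the grip force at its end, in the units of the state.
- arm.observe(): the state, without advancing time (a new reading comes with each control period).
- arm.get_image(name): name is "scene" or "top"; returns the picture (420x560x3 uint8, red, green, blue); there is no depth.
- arm.calibration(name): a dict with "K" (3x3 intrinsics, pixels), "T" (4x4, takes a point from camera to world coordinates). Camera axes: x right, y down, z forward; pixel columns grow to the right and rows downward; lengths in m; the calibration is good to about 2 mm. A picture is of the moment at which its call begins. calibration takes no time and is no camera call.
- arm.sign_off(): hands the job in; it is judged then, once.
Trained networks look in the newest picture that a camera, given by its name, has taken for a name from the list of things; names that differ only in an ending like _2 or _b are one class to them, and where a whole thing is asked for, a point or a joint stands for the part that bears it (a point fixed in the world has none). Each returns a list of dicts, best first, with "conf" (0 to 1); they miss things now and then, are a little off and sometimes report something else, mostly with a low value. They report only what shows in the picture. A call takes as long as a camera call. They do not tell look-alikes from the thing itself.
- arm.look_for(camera, query): "point" ([column, row] as shares, 0 to 1, of the picture: columns of its width, rows of its height, amid what is visible of it).
- arm.regions_of(camera, query): "region" (420x560 bool, what is visible of it) and "point" ([column, row] as shares, 0 to 1, of the picture: columns of its width, rows of its height, amid what is visible of it).
- arm.place_of(camera, query): "point" ([column, row] as shares, 0 to 1, of the picture: columns of its width, rows of its height: a listed point, or the origin of a listed thing).
The state is a dict: "clock": time; "joints": joint angles; "dq": joint speeds; "joint_efforts": joint torques, N m; "position": TCP position; "ee_rot": TCP orientation; "force": force on the tool from outside, world axes, zero at the start; "ft_torque": the same for the moment, N m; "width": opening from 0.0 (shut) to 1.0 (fully open); "gripper_force": force on a finger pad.
Only numpy, scipy, OpenCV 4.12 (cv2) and the standard library are available. Lean on these libraries where they do the work, as an engineer would, in place of code of your own. Each camera call takes 0.05 s, during which the arm holds its last target. There are 200 camera calls.

## Working session

There is one attempt and no reset: what is moved stays moved. The work goes in short steps, Python scripts to look and compute and a tool call to move; the robot and the scene stay as the last step left them, time stands still between calls to the robot, and variables do not carry over. Pictures are saved under pics/ and viewed, at most 10 in all, crops included, and the job is handed in when it is done.

Besides the shell and the picture viewer there is one more tool, called after "Request:" as name(argument=value, ...), one argument or row to a line, values as JSON. move_arm: Moves the arm, as the interface text tells. Scaled input: -1 to 1 covers 1000 mm each way for a shift and pi/2 rad each way for a turn. Its arguments: {"type":"object","properties":{"motion":{"type":"array","items":{"type":"object","properties":{"tx":{"type":"number"},"ty":{"type":"number"},"tz":{"type":"number"},"twist":{"type":"number"}}}},"gripper":{"type":"number"},"squeeze":{"type":"number"}},"required":["motion"]}

```bash
mkdir -p pics; cat > h.py <<'E'
from cell import arm
import numpy as np, cv2
from scipy.spatial.transform import Rotation as R
def save(cam,fn):
    im=arm.get_image(cam); cv2.imwrite('pics/'+fn,im[:,:,::-1]); return im
def ray(cam,uv):
    c=arm.calibration(cam);K=np.array(c['K']);T=np.array(c['T'])
    d=T[:3,:3]@np.linalg.inv(K)@[uv[0],uv[1],1]; return T[:3,3],d
def atz(cam,uv,z):
    o,d=ray(cam,uv); return o+d*(z-o[2])/d[2]
def proj(cam,p):
    c=arm.calibration(cam);K=np.array(c['K']);T=np.array(c['T'])
    q=K@(T[:3,:3].T@(np.array(p)-T[:3,3])); return q[:2]/q[2]
def tri(u1,u2,c1='top',c2='scene'):
    (o1,d1),(o2,d2)=ray(c1,u1),ray(c2,u2)
    A=np.array([d1,-d2]).T; s=np.linalg.lstsq(A,o2-o1,rcond=None)[0]
    a,b=o1+s[0]*d1,o2+s[1]*d2; return (a+b)/2,np.linalg.norm(a-b)
E
python3 - <<'E'
from h import *
a=save('top','t0.png');b=save('scene','s0.png')
for c in('top','scene'):
    print(c,np.round(arm.calibration(c)['T'],3).tolist())
    for q in('stand','post','hook_ref','slot_top','clevis','cross_pin','shank'):
        print(q,[(np.round(np.array(d['point'])*[560,420],1).tolist(),round(d['conf'],2)) for d in arm.place_of(c,q)])
print(arm.observe())
E
```

```text
top [[0.005, -0.998, 0.069, 0.373], [-1.0, -0.005, 0.002, 0.03], [-0.001, -0.069, -0.998, 1.316], [0.0, 0.0, 0.0, 1.0]]
stand [([216.4, 161.5], 0.66), ([257.0, 155.8], 0.62)]
post [([264.4, 155.7], 0.94)]
hook_ref [([215.5, 167.9], 0.59), ([265.7, 154.4], 0.59), ([185.8, 256.6], 0.44)]
slot_top [([217.1, 162.6], 0.82), ([381.9, 152.2], 0.4)]
clevis [([394.5, 249.1], 0.63), ([386.2, 215.5], 0.61), ([422.0, 212.5], 0.61)]
cross_pin [([406.3, 248.3], 0.8), ([431.3, 209.9], 0.71), ([392.9, 210.5], 0.66)]
shank [([414.4, 250.4], 0.95), ([401.6, 210.4], 0.89), ([442.8, 211.1], 0.68)]
scene [[0.302, 0.736, -0.606, 1.301], [0.953, -0.234, 0.191, -0.215], [-0.001, -0.635, -0.772, 1.237], [0.0, 0.0, 0.0, 1.0]]
stand [([319.1, 291.0], 0.63)]
post [([302.0, 213.1], 0.76)]
hook_ref [([352.1, 232.3], 0.82)]
slot_top [([346.6, 221.9], 0.91)]
clevis [([151.4, 251.4], 0.95), ([165.3, 276.7], 0.68), ([126.3, 287.5], 0.62)]
cross_pin [([121.2, 268.1], 0.9), ([157.0, 258.7], 0.75), ([141.9, 231.4], 0.58)]
shank [([111.0, 250.8], 0.93), ([137.9, 217.9], 0.75), ([316.9, 292.8], 0.62), ([155.6, 239.6], 0.58)]
{'clock': 0.8, 'joints': array([ 1.16237679,  0.43447394,  0.02501119,  1.57319447, -0.01157466,
        1.13397366, -0.07511518]), 'dq': array([-6.97373955e-04, -2.57421023e-05, -6.00972491e-04,  9.07023376e-04,
       -5.39000983e-04,  6.97818203e-04, -7.42745616e-04]), 'joint_efforts': array([-1.32373050e-03, -6.67605400e+01,  9.82696675e-01, -3.14810586e+01,
       -6.10033656e-02,  3.25633900e-02, -7.54458000e-06]), 'position': array([ 0.18814147, -0.59603945,  0.22676032]), 'ee_rot': array([ 3.10485954e+00,  4.78340476e-01, -2.54984471e-05]), 'force': array([-0.53900063,  0.17408572, -0.42360647]), 'ft_torque': array([ 0.01169113, -0.01038019, -0.0429509 ]), 'gripper_force': 0.0, 'width': 0.99677480113101}
```

View pics/t0.png

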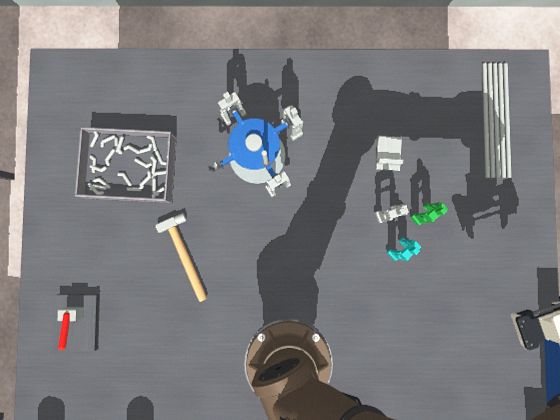

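View pics/s0.png

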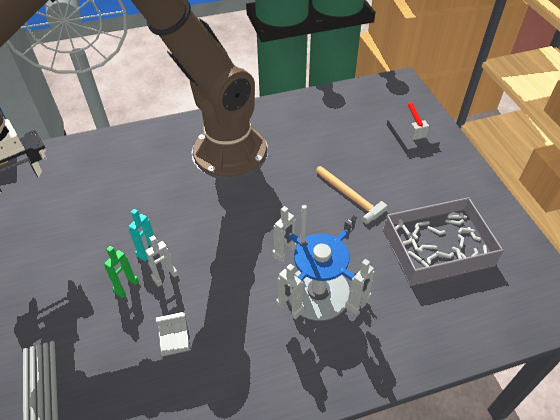

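The picture shows three clevis shapes. In top view they are steel/white at (392,213), green at (430,212) and turquoise at (405,250). In the scene view they are at (160,258), (121,270) and (141,235). The steel one is the one meant, since the task rules out green and turquoise. The empty hook is at top (215,166) and the post is at about (264,155). I'll confirm this in a crop and measure.

```bash
python3 - <<'E'
from h import *
t=cv2.imread('pics/t0.png');s=cv2.imread('pics/s0.png')
a=cv2.resize(t[185:275,365:465],(400,360),interpolation=cv2.INTER_CUBIC)
b=cv2.resize(s[195:315,90:190],(300,360),interpolation=cv2.INTER_CUBIC)
c=cv2.resize(t[80:205,200:320],(400,417),interpolation=cv2.INTER_CUBIC)[:360]
top=np.hstack([a,c]); cv2.imwrite('pics/c0.png',top)
for n in ('shank','cross_pin','clevis'):
  pass
print('shank',tri((401.6,210.4),(155.6,239.6)),'pin',tri((392.9,210.5),(157,258.7)),'clev',tri((386.2,215.5),(165.3,276.7)))
print('post',tri((264.4,155.7),(302,213.1)),'hook',tri((215.5,167.9),(352.1,232.3)),'slot',tri((217.1,162.6),(346.6,221.9)))
print('stand',atz('top',(257,155.8),0),atz('scene',(319.1,291),0))
# disc ellipse centre
for cam,im in(('top',t),('scene',s)):
    hsv=cv2.cvtColor(im,cv2.COLOR_BGR2HSV)
    m=cv2.inRange(hsv,(100,130,80),(125,255,255))
    if cam=='scene': m[:200]=0
    else: m[:, :180]=0;m[:,320:]=0
    m=cv2.morphologyEx(m,cv2.MORPH_OPEN,np.ones((11,11)))
    cs=max(cv2.findContours(m,0,1)[0],key=cv2.contourArea)
    e=cv2.fitEllipse(cv2.convexHull(cs)); print(cam,e,atz(cam,e[0],.177))
E
```

```text
shank (array([ 0.44073401, -0.2884744 ,  0.17331642]), np.float64(0.006997727719266454)) pin (array([ 0.44354766, -0.29334846,  0.09421276]), np.float64(0.006503258553979818)) clev (array([ 0.4353395, -0.2931306, -0.0039687]), np.float64(0.00463203355663583))
post (array([0.56105769, 0.06177591, 0.28772102]), np.float64(0.0018815277793610007)) hook (array([0.55393812, 0.20088268, 0.14999821]), np.float64(0.006384966385666725)) slot (array([0.55761745, 0.18417601, 0.20491617]), np.float64(0.003711563333479327))
stand [0.61367389 0.09426703 0.        ] [0.61123912 0.10018101 0.        ]
top ((253.4811248779297, 142.94091796875), (50.61878967285156, 52.79751968383789), 48.179195404052734) [0.61533305 0.09511499 0.177     ]
scene ((321.6701354980469, 257.3615417480469), (47.3880729675293, 56.473548889160156), 89.75601959228516) [0.62222456 0.09357765 0.177     ]
```

View pics/c0.png

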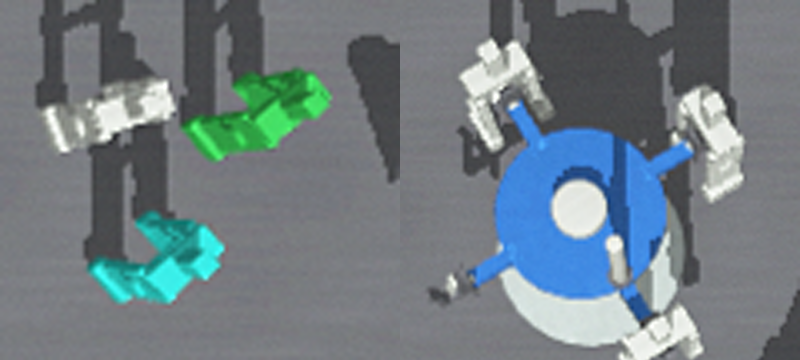

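Crop confirms it: the steel clevis is the pale one (left piece of the crop, top (392,213)), with green to its right and turquoise below. The turret axis is at about (0.615, 0.095), the empty hook bears about 120°, and the post is at about (0.561, 0.062). Next I move above the post.

Request:
move_arm(
  gripper=-1,
  squeeze=15,
  motion=[
    {"tz":-0.04},
    {"tz":-0.04},
    {"tz":-0.03,"tx":0.02,"ty":-0.02},
    {"tz":-0.03,"tx":0.025,"ty":-0.025},
    {"tx":0.034,"ty":-0.032},
    {"tx":0.034,"ty":-0.032},
    {"tx":0.034,"ty":-0.032},
    {"tx":0.034,"ty":-0.032},
    {"tx":0.034,"ty":-0.032},
    {"tx":0.034,"ty":-0.032},
    {"tx":0.034,"ty":-0.032},
    {"tx":0.034,"ty":-0.032},
  ],
)

```text
invalid input
```

```bash
cat >> h.py <<'E'
def to(p=None,yaw=None):
    """report pose and remaining move in tool units; yaw = tool y direction (deg, mod 180)"""
    o=arm.observe();r=R.from_rotvec(o['ee_rot']).as_matrix();P=o['position']
    ty=np.degrees(np.arctan2(r[1,1],r[0,1]))
    print('t',round(o['clock'],2),'P',P.round(4),'toolY',round(ty,1),'tilt',r[:3,2].round(3),'F',o['force'].round(1),'M',o['ft_torque'].round(2),'w',round(o['width']*92,1),'g',round(o['gripper_force'],1),'q',o['joints'].round(2))
    if p is not None: print('tool shift',(r.T@(np.array(p)-P)).round(4))
    if yaw is not None:
        d=(yaw-ty+90)%180-90; print('twist',round(-d/90,3))
E
python3 -c "
from h import *
to([.561,.062,.36],301)"
```

```text
t 0.8 P [ 0.1881 -0.596   0.2268] toolY -72.5 tilt [-0. -0. -1.] F [-0.5  0.2 -0.4] M [ 0.01 -0.01 -0.04] w 91.7 g 0.0 q [ 1.16  0.43  0.03  1.57 -0.01  1.13 -0.08]
tool shift [ 0.5536 -0.5153 -0.1333]
twist -0.15
```

Request:
move_arm(
  gripper=-1,
  squeeze=15,
  motion=[
    {"tx":0,"ty":0,"tz":-0.04,"twist":0},
    {"tx":0,"ty":0,"tz":-0.04,"twist":0},
    {"tx":0.02,"ty":-0.02,"tz":-0.03,"twist":0},
    {"tx":0.03,"ty":-0.028,"tz":-0.02,"twist":0},
    {"tx":0.034,"ty":-0.032,"tz":0,"twist":0},
    {"tx":0.034,"ty":-0.032,"tz":0,"twist":0},
    {"tx":0.034,"ty":-0.032,"tz":0,"twist":0},
    {"tx":0.034,"ty":-0.032,"tz":0,"twist":0},
    {"tx":0.034,"ty":-0.032,"tz":0,"twist":0},
    {"tx":0.034,"ty":-0.032,"tz":0,"twist":0},
    {"tx":0.034,"ty":-0.032,"tz":0,"twist":0},
    {"tx":0.034,"ty":-0.032,"tz":0,"twist":0},
  ],
)

```text
clock: 2.0
position: [0.4042, -0.2074, 0.3571]
ee_rot: [3.104, 0.478, 0.001]
force: [1.4, -0.6, 0.8]
width: 0.995
gripper_force: 0.0
```

```bash
python3 -c "
from h import *
to([.561,.062,.36],301)"
```

```text
t 2.0 P [ 0.4042 -0.2074  0.3571] toolY -72.5 tilt [ 0.001 -0.001 -1.   ] F [ 1.4 -0.6  0.8] M [-0.05 -0.07 -0.03] w 91.6 g 0.0 q [ 0.61  0.08 -0.28  1.73  0.02  1.33 -0.93]
tool shift [ 0.2306 -0.2098 -0.003 ]
twist -0.15
```

Request:
move_arm(
  motion=[
    {"tx":0.033,"ty":-0.03,"tz":0,"twist":0},
    {"tx":0.033,"ty":-0.03,"tz":0,"twist":0},
    {"tx":0.033,"ty":-0.03,"tz":0,"twist":0},
    {"tx":0.033,"ty":-0.03,"tz":0,"twist":0},
    {"tx":0.033,"ty":-0.03,"tz":0,"twist":0},
    {"tx":0.033,"ty":-0.03,"tz":0,"twist":0},
    {"tx":0.033,"ty":-0.03,"tz":0,"twist":-0.05},
    {"tx":0,"ty":0,"tz":0,"twist":-0.05},
    {"tx":0,"ty":0,"tz":0,"twist":-0.05},
    {"tx":0,"ty":0,"tz":0,"twist":0},
  ],
)

```text
clock: 3.0
position: [0.5608, 0.0609, 0.3565]
ee_rot: [-3.026, -0.843, 0.001]
force: [-0.5, 1.0, -0.2]
width: 1.0
gripper_force: 0.0
```

```bash
python3 -c "
from h import *
save('top','t1.png');save('scene','s1.png')
to([.561,.062,.275],301)
for c in('top','scene'): print([(np.round(np.array(d['point'])*[560,420],1).tolist(),round(d['conf'],2)) for d in arm.place_of(c,'post')])
"
```

```text
t 3.1 P [0.5608 0.0603 0.3567] toolY -59.1 tilt [ 0. -0. -1.] F [ 1.  -0.3 -0.5] M [-0.01 -0.04 -0.05] w 92.2 g 0.0 q [ 0.18  0.31 -0.52  1.48  0.15  1.4  -1.38]
tool shift [ 0.0011 -0.0014  0.0817]
twist -0.002
[]
[([346.1, 223.2], 0.69), ([304.7, 211.3], 0.66)]
```

Request:
move_arm(
  motion=[
    {"tx":0.001,"ty":-0.001,"tz":0.03,"twist":0},
    {"tx":0,"ty":0,"tz":0.03,"twist":0},
    {"tx":0,"ty":0,"tz":0.02,"twist":0},
  ],
)

```text
clock: 3.5
position: [0.5604, 0.0613, 0.275]
ee_rot: [3.028, 0.837, -0.002]
force: [0.4, -0.5, 0.4]
width: 1.005
gripper_force: 0.0
```

Request:
move_arm(
  gripper=1,
  squeeze=12,
  motion=[
    {"tx":0,"ty":0,"tz":0,"twist":0},
    {"tx":0,"ty":0,"tz":0,"twist":0},
    {"tx":0,"ty":0,"tz":0,"twist":0},
    {"tx":0,"ty":0,"tz":0,"twist":0},
    {"tx":0,"ty":0,"tz":0,"twist":0},
    {"tx":0,"ty":0,"tz":0,"twist":0},
    {"tx":0,"ty":0,"tz":0,"twist":0},
    {"tx":0,"ty":0,"tz":0,"twist":0},
  ],
)

```text
clock: 4.3
position: [0.5612, 0.0619, 0.2767]
ee_rot: [3.027, 0.84, 0.0]
force: [0.2, -0.5, -0.2]
width: 0.355
gripper_force: 0.0
```

```bash
python3 -c "
from h import *
save('scene','s2.png')
to()
"
```

```text
t 4.35 P [0.5611 0.062  0.2768] toolY -59.0 tilt [ 0. -0. -1.] F [-0.1 -0.1  0.5] M [ 0.02 -0.03 -0.01] w 28.3 g 0.0 q [ 0.18  0.35 -0.52  1.62  0.18  1.22 -1.41]
```

Request:
move_arm(
  motion=[
    {"tx":0,"ty":0,"tz":0,"twist":0},
    {"tx":0,"ty":0,"tz":0,"twist":0},
    {"tx":0,"ty":0,"tz":0,"twist":0},
    {"tx":0,"ty":0,"tz":0,"twist":0},
    {"tx":0,"ty":0,"tz":0,"twist":0},
  ],
)

```text
clock: 4.85
position: [0.5612, 0.0619, 0.2767]
ee_rot: [3.027, 0.84, -0.0]
force: [0.8, -0.0, -1.0]
width: 0.126
gripper_force: 12.0
```

```bash
python3 -c "
from h import *
to()
"
```

```text
t 4.85 P [0.5612 0.0619 0.2767] toolY -59.0 tilt [ 0. -0. -1.] F [ 0.8 -0.  -1. ] M [-0.1  -0.05  0.01] w 11.6 g 12.0 q [ 0.18  0.35 -0.52  1.62  0.18  1.22 -1.41]
```

Request:
move_arm(
  motion=[
    {"tx":0.0001,"ty":0.0031,"tz":0,"twist":-0.0333},
    {"tx":0.0001,"ty":0.0031,"tz":0,"twist":-0.0333},
    {"tx":0.0001,"ty":0.0031,"tz":0,"twist":-0.0333},
    {"tx":0.0001,"ty":0.0031,"tz":0,"twist":-0.0333},
    {"tx":0.0001,"ty":0.0031,"tz":0,"twist":-0.0333},
    {"tx":0.0001,"ty":0.0031,"tz":0,"twist":-0.0333},
  ],
)

```text
clock: 5.45
position: [0.5719, 0.0492, 0.2767]
ee_rot: [-2.855, -1.307, 0.002]
force: [-4.4, 2.6, 1.8]
width: 0.125
gripper_force: 12.0
```

```bash
python3 -c "
from h import *
to()
"
```

```text
t 5.45 P [0.5719 0.0492 0.2767] toolY -40.8 tilt [-0.002  0.001 -1.   ] F [-4.4  2.6  1.8] M [ 0.57  0.98 -0.06] w 11.5 g 12.0 q [ 0.24  0.38 -0.58  1.59  0.21  1.24 -1.09]
```

Request:
move_arm(
  motion=[
    {"tx":0.0001,"ty":0.0031,"tz":0,"twist":-0.0333},
    {"tx":0.0001,"ty":0.0031,"tz":0,"twist":-0.0333},
    {"tx":0.0001,"ty":0.0031,"tz":0,"twist":-0.0333},
    {"tx":0.0001,"ty":0.0031,"tz":0,"twist":-0.0333},
    {"tx":0.0001,"ty":0.0031,"tz":0,"twist":-0.0333},
    {"tx":0.0001,"ty":0.0031,"tz":0,"twist":-0.0333},
    {"tx":0.0001,"ty":0.0031,"tz":0,"twist":-0.0333},
    {"tx":0.0001,"ty":0.0031,"tz":0,"twist":-0.0333},
  ],
)

```text
clock: 6.25
position: [0.5934, 0.0361, 0.2767]
ee_rot: [-2.522, -1.871, 0.004]
force: [-6.3, -0.0, 2.6]
width: 0.128
gripper_force: 12.0
```

```bash
python3 -c "
from h import *
to()
"
```

```text
t 6.25 P [0.5934 0.0361 0.2767] toolY -16.9 tilt [-0.003 -0.001 -1.   ] F [-6.3 -0.   2.6] M [-0.16  1.31 -0.03] w 11.7 g 12.0 q [ 0.3   0.43 -0.66  1.53  0.27  1.27 -0.69]
```

Request:
move_arm(
  motion=[
    {"tx":0.0001,"ty":0.0031,"tz":0,"twist":-0.0333},
    {"tx":0.0001,"ty":0.0031,"tz":0,"twist":-0.0333},
    {"tx":0.0001,"ty":0.0031,"tz":0,"twist":-0.0333},
    {"tx":0.0001,"ty":0.0031,"tz":0,"twist":-0.0333},
  ],
)

```text
clock: 6.65
position: [0.6057, 0.033, 0.2766]
ee_rot: [-2.315, -2.123, 0.005]
force: [-6.4, -3.2, 4.0]
width: 0.129
gripper_force: 12.0
```

```bash
python3 -c "
from h import *
save('top','t3.png')
to()
"
```

```text
t 6.7 P [0.6065 0.0329 0.2767] toolY -4.8 tilt [-0.002 -0.001 -1.   ] F [-3.5 -2.9  3.6] M [-0.61  0.76  0.03] w 11.8 g 12.0 q [ 0.32  0.46 -0.7   1.5   0.3   1.29 -0.49]
```

Request:
move_arm(
  motion=[
    {"tx":0.0001,"ty":0.0021,"tz":0,"twist":-0.0222},
    {"tx":0.0001,"ty":0.0021,"tz":0,"twist":-0.0222},
    {"tx":0.0001,"ty":0.0021,"tz":0,"twist":-0.0222},
    {"tx":0.0001,"ty":0.0021,"tz":0,"twist":-0.0222},
  ],
)

```text
clock: 7.1
position: [0.6143, 0.0323, 0.2766]
ee_rot: [-2.164, -2.277, 0.005]
force: [-6.1, -5.4, 5.1]
width: 0.127
gripper_force: 12.0
```

```bash
python3 -c "
from h import *
to()
"
```

```text
t 7.1 P [0.6143 0.0323 0.2766] toolY 2.9 tilt [-0.002 -0.002 -1.   ] F [-6.1 -5.4  5.1] M [-1.02  1.11 -0.05] w 11.6 g 12.0 q [ 0.33  0.48 -0.72  1.48  0.33  1.31 -0.37]
```

Request:
move_arm(
  motion=[
    {"tx":-0.0005,"ty":0.0021,"tz":0,"twist":-0.0222},
    {"tx":-0.0005,"ty":0.0021,"tz":0,"twist":-0.0222},
    {"tx":-0.0005,"ty":0.0021,"tz":0,"twist":-0.0222},
    {"tx":0,"ty":0.0021,"tz":0,"twist":-0.0222},
  ],
)

```text
clock: 7.5
position: [0.6189, 0.0332, 0.2765]
ee_rot: [-1.993, -2.421, 0.012]
force: [-24.3, -2.1, 12.5]
width: 0.162
gripper_force: 12.0
```

```bash
python3 -c "
from h import *
to()
"
```

```text
t 7.5 P [0.6189 0.0332 0.2765] toolY 11.1 tilt [-0.01  -0.002 -1.   ] F [-24.3  -2.1  12.5] M [-0.47  4.8  -0.01] w 14.9 g 12.0 q [ 0.34  0.5  -0.75  1.46  0.35  1.33 -0.24]
```

Request:
move_arm(
  motion=[
    {"tx":0,"ty":0.0021,"tz":0,"twist":-0.0222},
    {"tx":0,"ty":0.0021,"tz":0,"twist":-0.0222},
  ],
)

```text
clock: 7.7
position: [0.6227, 0.0348, 0.2765]
ee_rot: [-1.906, -2.488, 0.012]
force: [-25.1, -0.9, 12.6]
width: 0.248
gripper_force: 12.0
```

```bash
python3 -c "
from h import *
to()
"
```

```text
t 7.7 P [0.6227 0.0348 0.2765] toolY 15.1 tilt [-0.01  -0.002 -1.   ] F [-25.1  -0.9  12.6] M [-0.08  5.03 -0.05] w 22.8 g 12.0 q [ 0.35  0.52 -0.77  1.45  0.36  1.33 -0.18]
```

The stop is reached: the force sat at 25 N and the post gave no further. Next I open, lift, and look.

Request:
move_arm(
  gripper=-1,
  motion=[
    {"tx":0,"ty":-0.005,"tz":0,"twist":0},
    {"tx":0,"ty":0,"tz":0,"twist":0},
    {"tx":0,"ty":0,"tz":0,"twist":0},
    {"tx":0,"ty":0,"tz":0,"twist":0},
    {"tx":0,"ty":0,"tz":-0.03,"twist":0},
    {"tx":0,"ty":0,"tz":-0.03,"twist":0},
    {"tx":0,"ty":0,"tz":-0.03,"twist":0},
  ],
)

```text
clock: 8.4
position: [0.6232, 0.0328, 0.3677]
ee_rot: [-1.914, -2.491, -0.0]
force: [-0.2, -0.1, 0.1]
width: 0.805
gripper_force: 0.0
```

Request:
move_arm(
  motion=[
    {"tx":-0.042,"ty":-0.02,"tz":0,"twist":0},
    {"tx":-0.042,"ty":-0.02,"tz":0,"twist":0},
    {"tx":-0.042,"ty":-0.02,"tz":0,"twist":0},
    {"tx":-0.042,"ty":-0.02,"tz":0,"twist":0},
    {"tx":-0.042,"ty":-0.02,"tz":0,"twist":0},
  ],
)

```text
clock: 8.9
position: [0.5803, -0.1978, 0.3669]
ee_rot: [1.914, 2.491, 0.0]
force: [0.3, -0.6, 0.4]
width: 0.997
gripper_force: 0.0
```

```bash
python3 - <<'E'
from h import *
to([.441,-.29,.26])
t=save('top','t4.png');s=save('scene','s4.png')
for c in('top','scene'):
    for q in('post','hook_ref','slot_top','clevis','cross_pin','shank'):
        print(c,q,[(np.round(np.array(d['point'])*[560,420],1).tolist(),round(d['conf'],2)) for d in arm.place_of(c,q)])
def up(im,x0,y0,w,h,k): return cv2.resize(im[y0:y0+h,x0:x0+w,::-1],(w*k,h*k),interpolation=cv2.INTER_CUBIC)
A=np.vstack([up(t,190,90,130,100,3),up(s,260,190,130,100,3)])
B=np.vstack([up(t,365,190,65,50,6),up(s,135,228,65,50,6)])
cv2.imwrite('pics/c4.png',np.hstack([A,B]))
E
```

```text
t 8.9 P [ 0.5803 -0.1978  0.3669] toolY 14.9 tilt [ 0.001 -0.    -1.   ] F [ 0.3 -0.6  0.4] M [-0.   -0.15 -0.  ] w 91.7 g 0.0 q [ 0.72  0.44 -0.75  1.33  0.29  1.49  0.26]
tool shift [-0.0532 -0.1584  0.1068]
top post [([278.4, 135.1], 0.77), ([382.4, 150.8], 0.69)]
top hook_ref [([254.5, 188.4], 0.92)]
top slot_top [([250.5, 180.4], 0.91)]
top clevis [([397.7, 248.2], 0.95), ([386.3, 211.6], 0.85), ([422.0, 214.4], 0.37)]
top cross_pin [([394.6, 212.0], 0.94), ([397.3, 211.8], 0.73), ([405.2, 249.7], 0.72)]
top shank [([402.9, 212.6], 0.67)]
scene post [([297.6, 230.0], 0.9)]
scene hook_ref [([305.2, 221.4], 0.61)]
scene slot_top [([306.6, 214.6], 0.59), ([308.2, 222.4], 0.27)]
scene clevis [([165.2, 277.3], 0.95), ([128.0, 285.5], 0.93), ([151.3, 249.5], 0.88)]
scene cross_pin [([118.0, 269.8], 0.92), ([157.5, 260.4], 0.83), ([137.9, 233.8], 0.7)]
scene shank [([153.9, 240.8], 0.9), ([111.5, 249.3], 0.83), ([137.7, 215.2], 0.79)]
```

View pics/c4.png

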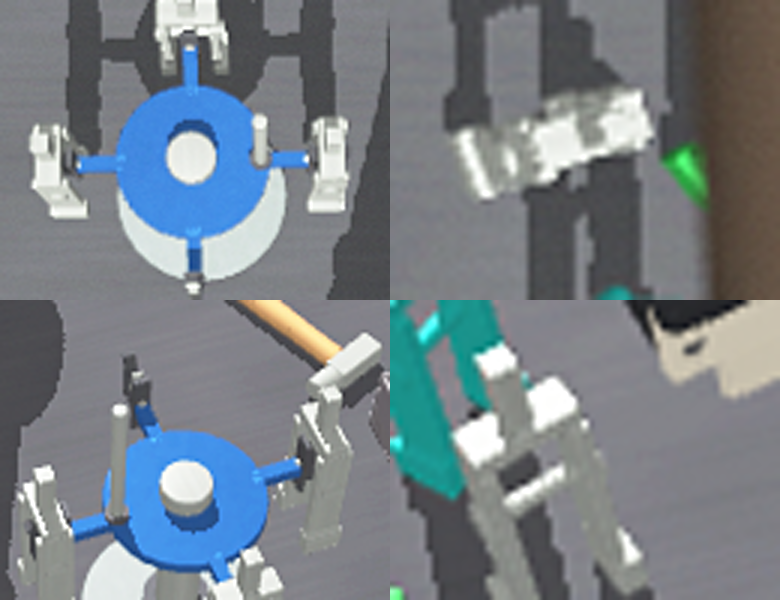

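The post and the empty hook have swung round. The empty hook is now at the bottom at top (254,185), pointing toward the robot. I fit the clevis pose by silhouette and compute the hook bearing.

```bash
cat > fit.py <<'E'
from h import *
from scipy.optimize import differential_evolution,minimize
def box(x,y,z): return np.array([[a,b,c] for a in x for b in y for c in z])/1000
PARTS=[box((-15,15),s,(0,126)) for s in((18,26),(-26,-18))]+[box((-15,15),s,(0,10)) for s in((18,32),(-32,-18))]+\
 [box((-11,11),(-26,26),(126,138)),box((-7,7),(-7,7),(138,180)),box((-4.5,4.5),(-18,18),(79.5,88.5))]
S=4
def sil(cam,x,y,yaw,z=0):
    c=arm.calibration(cam);K=np.array(c['K']);T=np.array(c['T']);m=np.zeros((420*S,560*S),np.uint8)
    Rz=R.from_euler('z',yaw).as_matrix()
    for P in PARTS:
        q=(K@(T[:3,:3].T@((P@Rz.T+[x,y,z])-T[:3,3]).T)).T; q=(q[:,:2]/q[:,2:]+.5)*S
        cv2.fillConvexPoly(m,cv2.convexHull(q.round().astype(np.int32)),1)
    return cv2.resize(m.astype(np.float32),(560,420),interpolation=cv2.INTER_AREA)
E
python3 - <<'E'
from fit import *
M={}
for cam,uv in(('top',(395,212)),('scene',(158,258))):
    L=arm.regions_of(cam,'clevis'); L=[d for d in L if np.hypot(*(np.array(d['point'])*[560,420]-uv))<20]
    print(cam,[(np.round(np.array(d['point'])*[560,420]).tolist(),d['conf'],d['region'].sum()) for d in L]); M[cam]=L[0]['region'].astype(np.float32)
def cost(p,cams=('top','scene')):
    c=0
    for cam in cams:
        s=sil(cam,*p); c-=np.minimum(s,M[cam]).sum()/np.maximum(s,M[cam]).sum()
    return c
b=[(.41,.47),(-.32,-.26),(-.2,.7)]
for cams in(('top','scene'),('top',),('scene',)):
    r=differential_evolution(cost,b,args=(cams,),maxiter=25,popsize=8,seed=1,polish=False); print(cams,r.x.round(4),np.degrees(r.x[2]).round(1),r.fun)
print('post',tri((278.4,135.1),(297.6,230)),'hook',tri((254.5,188.4),(305.2,221.4)),'slot',tri((250.5,180.4),(306.6,214.6)))
E
```

```text
top [([393.0, 211.0], 0.68, np.int64(376))]
scene [([156.0, 259.0], 0.64, np.int64(717))]
('top', 'scene') [ 0.4385 -0.292   0.3842] 22.0 -1.8059275150299072
('top',) [ 0.4388 -0.2922  0.3704] 21.2 -0.9142903089523315
('scene',) [ 0.4381 -0.2917  0.3836] 22.0 -0.8946672081947327
post (array([0.60979876, 0.03158401, 0.29447594]), np.float64(0.0037100835086375486)) hook (array([0.49667373, 0.09315178, 0.16838695]), np.float64(0.0025842974189797183)) slot (array([0.51086879, 0.09608146, 0.2122013 ]), np.float64(0.007723275349707156))
```

Clevis at (0.4385, −0.292), yaw 22°, with the two views agreeing. The hook is at about (0.496, 0.092), bearing about 181.5°. Moving above the clevis with the gripper half open.

Request:
move_arm(
  gripper=0,
  motion=[
    {"tx":-0.013,"ty":-0.04,"tz":0.01,"twist":0},
    {"tx":-0.013,"ty":-0.04,"tz":0.015,"twist":0},
    {"tx":-0.013,"ty":-0.04,"tz":0.015,"twist":0},
    {"tx":-0.015,"ty":-0.039,"tz":0.02,"twist":-0.079},
    {"tx":0,"ty":0,"tz":0.04,"twist":0},
    {"tx":0,"ty":0,"tz":0,"twist":0},
  ],
)

```text
clock: 10.3
position: [0.4371, -0.2897, 0.263]
ee_rot: [-1.756, -2.596, 0.002]
force: [-0.4, -0.1, 0.9]
width: 0.531
gripper_force: 0.0
```

```bash
python3 - <<'E'
from h import *
to([.4385,-.292,.143],22)
E
```

```text
t 10.3 P [ 0.4371 -0.2897  0.263 ] toolY 21.8 tilt [-0.006  0.003 -1.   ] F [-0.4 -0.1  0.9] M [ 0.05 -0.14  0.01] w 48.9 g 0.0 q [ 1.07  0.34 -0.77  1.71  0.25  1.2   0.62]
tool shift [-0.0033  0.001   0.1199]
twist -0.002
```

Request:
move_arm(
  motion=[
    {"tx":-0.002,"ty":0.001,"tz":0.03,"twist":0},
    {"tx":0,"ty":0,"tz":0.03,"twist":0},
    {"tx":0,"ty":0,"tz":0.01,"twist":0},
    {"tx":0,"ty":0,"tz":0,"twist":0},
  ],
)

```text
clock: 10.7
position: [0.4431, -0.2896, 0.1968]
ee_rot: [-1.753, -2.605, -0.001]
force: [0.2, -0.1, -0.0]
width: 0.505
gripper_force: 0.0
```

```bash
python3 - <<'E'
from h import *
to([.4385,-.292,.143],22)
s=save('scene','s5.png');t=save('top','t5.png')
a=cv2.resize(s[170:300,80:230,::-1],(600,520),interpolation=cv2.INTER_CUBIC);cv2.imwrite('pics/c5.png',a)
E
```

```text
t 10.7 P [ 0.4431 -0.2896  0.1968] toolY 22.1 tilt [-0.001  0.001 -1.   ] F [ 0.2 -0.1 -0. ] M [-0.   -0.09 -0.02] w 46.4 g 0.0 q [ 1.03  0.41 -0.74  1.8   0.32  1.05  0.56]
tool shift [-0.0005 -0.0052  0.0538]
twist 0.001
```

View pics/c5.png

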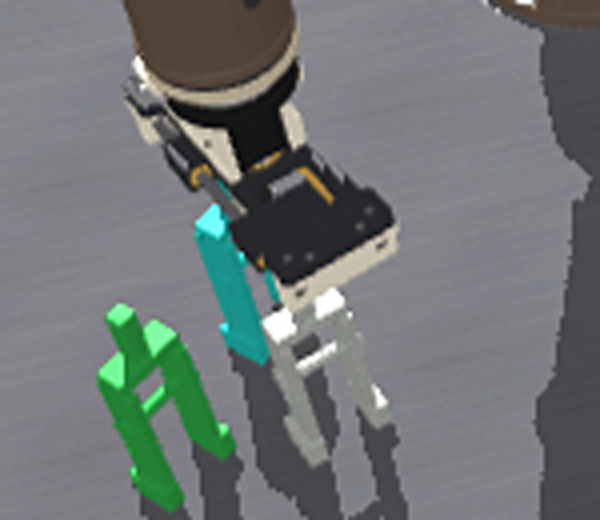

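The picture shows the gripper over the steel clevis (crop (305,300)), with the turquoise one just behind it (crop (225,270)). I check the turquoise clevis's clearance before descending.

```bash
python3 - <<'E'
from h import *
p,e=tri((414.4,250.4),(137.8,216));print(p,e)
d=p-[.4385,-.292,.16];a=np.radians(22);print('along toolY',d[0]*np.cos(a)+d[1]*np.sin(a),'across',-d[0]*np.sin(a)+d[1]*np.cos(a))
E
```

```text
[ 0.33706141 -0.32318968  0.15988835] 0.008936185538136954
along toolY -0.10573607726274907 across 0.009080998157732605
```

Clear (106 mm). Descend and grip.

Request:
move_arm(
  motion=[
    {"tx":-0.001,"ty":-0.005,"tz":0,"twist":0},
    {"tx":0,"ty":0,"tz":0.02,"twist":0},
    {"tx":0,"ty":0,"tz":0.02,"twist":0},
    {"tx":0,"ty":0,"tz":0.013,"twist":0},
    {"tx":0,"ty":0,"tz":0,"twist":0},
  ],
)

```text
clock: 11.3
position: [0.4375, -0.2934, 0.143]
ee_rot: [-1.755, -2.604, 0.0]
force: [-0.2, 0.1, -0.5]
width: 0.499
gripper_force: 0.0
```

```bash
python3 - <<'E'
from h import *
to([.4385,-.292,.143],22)
E
```

```text
t 11.3 P [ 0.4375 -0.2934  0.143 ] toolY 22.0 tilt [-0.002  0.001 -1.   ] F [-0.2  0.1 -0.5] M [-0.01 -0.12 -0.01] w 45.9 g 0.0 q [ 1.02  0.47 -0.71  1.87  0.37  0.94  0.52]
tool shift [ 0.0009  0.0014 -0.    ]
twist 0.0
```

Request:
move_arm(
  gripper=1,
  squeeze=40,
  motion=[
    {"tx":0,"ty":0,"tz":0,"twist":0},
    {"tx":0,"ty":0,"tz":0,"twist":0},
    {"tx":0,"ty":0,"tz":0,"twist":0},
    {"tx":0,"ty":0,"tz":0,"twist":0},
    {"tx":0,"ty":0,"tz":0,"twist":0},
    {"tx":0,"ty":0,"tz":0,"twist":0},
    {"tx":0,"ty":0,"tz":0,"twist":0},
  ],
)

```text
clock: 12.0
position: [0.4385, -0.2935, 0.1441]
ee_rot: [1.755, 2.605, -0.0]
force: [-1.3, -0.5, 5.2]
width: 0.15
gripper_force: 40.0
```

```bash
python3 - <<'E'
from h import *
to([.4385,-.292,.143],22)
E
```

```text
t 12.0 P [ 0.4385 -0.2935  0.1441] toolY 22.0 tilt [ 0.    -0.001 -1.   ] F [-1.3 -0.5  5.2] M [-0.04  0.15 -0.03] w 13.8 g 40.0 q [ 1.02  0.47 -0.71  1.87  0.37  0.94  0.52]
tool shift [0.0014 0.0006 0.0011]
twist 0.001
```

Request:
move_arm(
  motion=[
    {"tx":0,"ty":0,"tz":-0.01,"twist":0},
    {"tx":0,"ty":0,"tz":-0.02,"twist":0},
    {"tx":0,"ty":0,"tz":-0.035,"twist":0},
    {"tx":0,"ty":0,"tz":-0.035,"twist":0},
    {"tx":0,"ty":0,"tz":-0.035,"twist":0},
    {"tx":0,"ty":0,"tz":-0.03,"twist":0},
    {"tx":0,"ty":0,"tz":-0.015,"twist":0},
    {"tx":0,"ty":0,"tz":0,"twist":0},
    {"tx":0,"ty":0,"tz":0,"twist":0},
  ],
)

```text
clock: 12.9
position: [0.4378, -0.2931, 0.323]
ee_rot: [-1.755, -2.605, 0.0]
force: [-0.9, 0.6, -4.1]
width: 0.152
gripper_force: 40.0
```

```bash
python3 - <<'E'
from h import *
to([.425,.091,.325],1.7)
E
```

```text
t 12.9 P [ 0.4378 -0.2931  0.323 ] toolY 22.1 tilt [-0.001  0.    -1.   ] F [-0.9  0.6 -4.1] M [-0.05 -0.13 -0.  ] w 14.0 g 40.0 q [ 1.09  0.3  -0.78  1.61  0.22  1.32  0.66]
tool shift [ 0.3608  0.1324 -0.0018]
twist 0.226
```

Request:
move_arm(
  motion=[
    {"tx":0.016,"ty":0.006,"tz":0,"twist":0},
    {"tx":0.03,"ty":0.011,"tz":0,"twist":0},
    {"tx":0.04,"ty":0.015,"tz":0,"twist":0},
    {"tx":0.04,"ty":0.015,"tz":0,"twist":0},
    {"tx":0.04,"ty":0.015,"tz":0,"twist":0},
    {"tx":0.04,"ty":0.015,"tz":0,"twist":0},
    {"tx":0.04,"ty":0.015,"tz":0,"twist":0},
    {"tx":0.04,"ty":0.014,"tz":0,"twist":0},
    {"tx":0.035,"ty":0.013,"tz":0,"twist":0},
    {"tx":0.025,"ty":0.009,"tz":0,"twist":0},
    {"tx":0.015,"ty":0.004,"tz":0,"twist":0.04},
  ],
)

```text
clock: 14.0
position: [0.4233, 0.0939, 0.3227]
ee_rot: [-1.831, -2.551, 0.001]
force: [0.5, -0.4, -4.5]
width: 0.152
gripper_force: 40.0
```

Request:
move_arm(
  motion=[
    {"tx":0,"ty":0,"tz":0,"twist":0.06},
    {"tx":0,"ty":0,"tz":0,"twist":0.06},
    {"tx":0,"ty":0,"tz":0,"twist":0.04},
    {"tx":0,"ty":0,"tz":0,"twist":0.026},
    {"tx":0,"ty":0,"tz":0,"twist":0},
  ],
)

```text
clock: 14.5
position: [0.4239, 0.0911, 0.3226]
ee_rot: [-2.187, -2.254, 0.003]
force: [-0.1, -0.1, -4.2]
width: 0.15
gripper_force: 40.0
```

```bash
python3 - <<'E'
from fit import *
to([.435,.091,.29],1.7)
for c in('top','scene'):
    t=save(c,c+'6.png')
    for q in('hook_ref','slot_top','cross_pin','shank'):
        print(c,q,[(np.round(np.array(d['point'])*[560,420],1).tolist(),round(d['conf'],2)) for d in arm.place_of(c,q)])
def up(im,x0,y0,w,h,k): return cv2.resize(im[y0:y0+h,x0:x0+w],(w*k,h*k),interpolation=cv2.INTER_CUBIC)
cv2.imwrite('pics/c6.png',np.hstack([up(cv2.imread('pics/top6.png'),210,110,100,120,4),up(cv2.imread('pics/scene6.png'),250,160,100,120,4)]))
E
```

```text
t 14.5 P [0.4239 0.0911 0.3226] toolY 1.7 tilt [-0.002 -0.    -1.   ] F [-0.1 -0.1 -4.2] M [ 0.01 -0.08  0.02] w 13.8 g 40.0 q [ 0.55  0.15 -0.97  1.79  0.13  1.27 -0.43]
tool shift [-0.0005  0.0112  0.0326]
twist 0.0
top hook_ref []
top slot_top []
top cross_pin [([428.8, 212.2], 0.77), ([406.2, 250.9], 0.66)]
top shank [([440.1, 211.3], 0.76), ([414.1, 250.4], 0.61)]
scene hook_ref [([303.1, 224.7], 0.71)]
scene slot_top [([309.2, 215.5], 0.58)]
scene cross_pin [([118.0, 268.0], 0.76), ([140.3, 234.9], 0.59), ([305.8, 214.4], 0.58)]
scene shank [([296.5, 154.7], 0.86), ([113.1, 250.3], 0.84), ([135.0, 216.7], 0.59)]
```

View pics/c6.png

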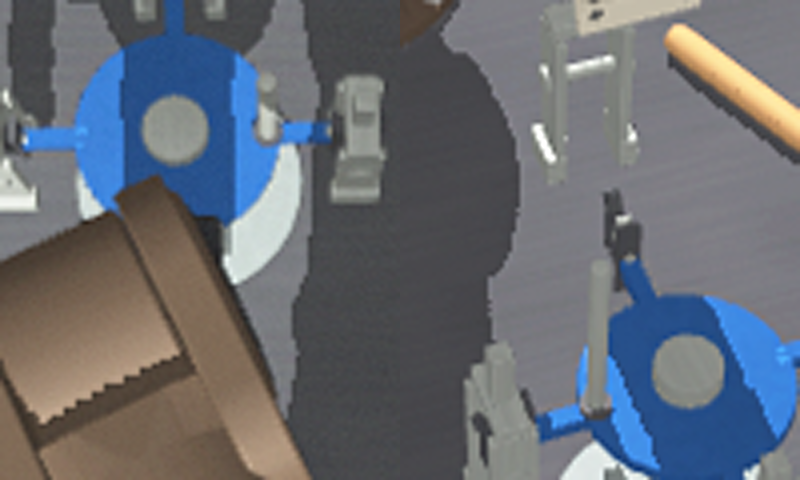

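The top view is blocked by the arm. The scene view shows the clevis pin at about (294,177) and the empty hook at about (305,218). I zoom into the hook with predicted points drawn on it to check its radius and height.

```bash
python3 - <<'E'
from h import *
print('pin pred',proj('scene',[.4239,.0911,.2626]),'slot pred')
c=np.array([.6153,.095]);u=np.array([np.cos(np.radians(181.7)),np.sin(np.radians(181.7))])
out=[]
for cam,f,x0,y0,w,h in(('top','t4.png',235,165,40,40),('scene','s4.png',290,195,40,40)):
    k=10;im=cv2.imread('pics/'+f)[y0:y0+h,x0:x0+w];im=cv2.resize(im,(w*k,h*k),interpolation=cv2.INTER_CUBIC)
    im=cv2.convertScaleAbs(im,alpha=1.4,beta=20)
    P=lambda r,z,col:cv2.circle(im,tuple(((proj(cam,[*(c+u*r),z])-[x0,y0]+.5)*k).round().astype(int)),3,col,-1)
    P(.103,.206,(0,0,255)) # slot top red
    for hh,col in((.004,(0,255,255)),(.026,(0,255,0))):
        P(.120,.155+hh,col);P(.120,.190+hh,col)
    out.append(im)
cv2.imwrite('pics/c7.png',np.hstack(out))
E
```

```text
pin pred [295.69504946 177.1755517 ] slot pred
```

View pics/c7.png

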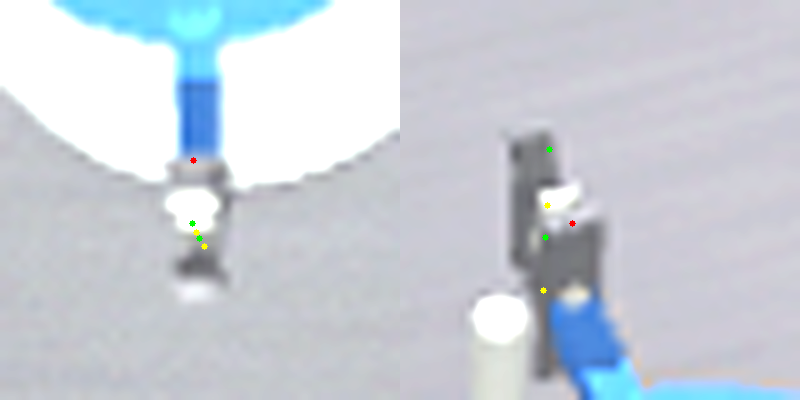

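```bash
python3 - <<'E'
from h import *
T=lambda a,b:tri((235+a[0]/10-.5,165+a[1]/10-.5),(290+(b[0]-400)/10-.5,195+b[1]/10-.5))
for n,a,b in(('mid',(195,252),(545,167)),('outer',(197,289),(532,138)),('inner',(192,210),(559,193)),('plate',(195,172),(575,215))):
    p,e=T(a,b);print(n,p.round(4),round(e,4))
# post top for axis check
E
```

```text
mid [0.4895 0.092  0.2021] 0.0013
outer [0.48   0.0915 0.203 ] 0.0017
inner [0.5    0.0924 0.2036] 0.0007
plate [0.5097 0.0924 0.2059] 0.0024
```

Lips are at z≈0.203, x≈0.480 to 0.500, so the throat is at about x=0.493 and the seat at z≈0.168. I move in radially over the hook.

Request:
move_arm(
  motion=[
    {"tx":0,"ty":0.01,"tz":0,"twist":0},
    {"tx":0,"ty":0.015,"tz":0,"twist":0},
    {"tx":0,"ty":0.015,"tz":0,"twist":0},
    {"tx":0,"ty":0.015,"tz":0,"twist":0},
    {"tx":0,"ty":0.014,"tz":0,"twist":0},
    {"tx":0,"ty":0,"tz":0.01,"twist":0},
    {"tx":0,"ty":0,"tz":0.015,"twist":0},
    {"tx":0,"ty":0,"tz":0,"twist":0},
    {"tx":0,"ty":0,"tz":0,"twist":0},
  ],
)

```text
clock: 15.9
position: [0.4937, 0.0928, 0.2985]
ee_rot: [-2.187, -2.254, 0.001]
force: [-0.3, 0.6, -3.1]
width: 0.15
gripper_force: 40.0
```

```bash
python3 - <<'E'
from h import *
to([.493,.093,.285],1.7)
s=save('scene','s8.png');t=save('top','t8.png')
for q in('cross_pin','shank','clevis','hook_ref','slot_top'): print(q,[(np.round(np.array(d['point'])*[560,420],1).tolist(),round(d['conf'],2)) for d in arm.place_of('scene',q)])
o=arm.observe()['position'];print('pin pred',proj('scene',o-[0,0,.060]))
cv2.imwrite('pics/c8.png',cv2.resize(s[140:250,260:360,::-1],(545,600),interpolation=cv2.INTER_CUBIC))
E
```

```text
t 15.9 P [0.4937 0.0928 0.2985] toolY 1.7 tilt [-0.001 -0.    -1.   ] F [-0.3  0.6 -3.1] M [-0.05 -0.14 -0.05] w 13.8 g 40.0 q [ 0.44  0.31 -0.94  1.7   0.26  1.26 -0.52]
tool shift [ 0.0002 -0.0007  0.0135]
twist 0.0
cross_pin [([141.8, 232.0], 0.93), ([119.3, 270.1], 0.81)]
shank [([111.5, 250.8], 0.88), ([135.2, 217.5], 0.77), ([305.5, 180.8], 0.58), ([172.3, 334.5], 0.58)]
clevis [([126.9, 286.2], 0.71), ([146.7, 250.6], 0.68), ([303.7, 221.4], 0.57)]
hook_ref [([303.4, 222.9], 0.75), ([346.8, 192.3], 0.66)]
slot_top [([307.7, 216.3], 0.79)]
pin pred [305.06607112 203.00375199]
```

View pics/c8.png

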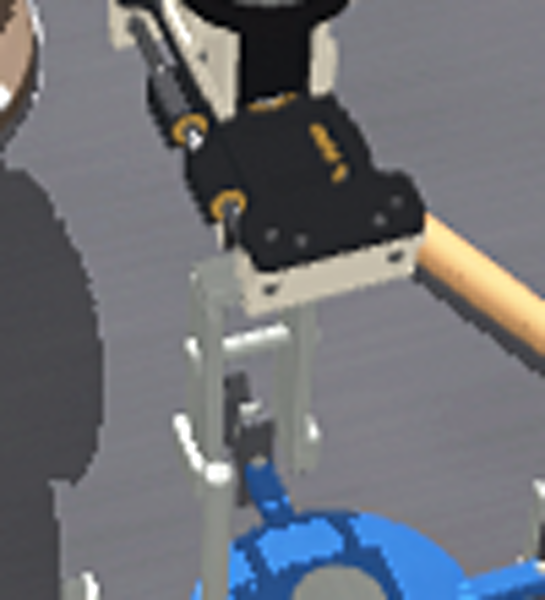

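The hook is just under the pin, between the cheeks (crop pin (256,341), throat (244,397)). I shift 3 mm toward −y and start lowering.

Request:
move_arm(
  motion=[
    {"tx":-0.003,"ty":0,"tz":0,"twist":0},
    {"tx":0,"ty":0,"tz":0.008,"twist":0},
    {"tx":0,"ty":0,"tz":0.008,"twist":0},
    {"tx":0,"ty":0,"tz":0.008,"twist":0},
    {"tx":0,"ty":0,"tz":0.006,"twist":0},
    {"tx":0,"ty":0,"tz":0,"twist":0},
    {"tx":0,"ty":0,"tz":0,"twist":0},
  ],
)

```text
clock: 16.95
position: [0.4942, 0.09, 0.2686]
ee_rot: [-2.188, -2.254, 0.0]
force: [0.9, 0.2, -4.3]
width: 0.149
gripper_force: 40.0
```

```bash
python3 - <<'E'
from h import *
to()
E
```

```text
t 16.95 P [0.4942 0.09   0.2686] toolY 1.7 tilt [-0.  0. -1.] F [ 0.9  0.2 -4.3] M [-0.01 -0.12 -0.02] w 13.7 g 40.0 q [ 0.44  0.34 -0.93  1.75  0.29  1.2  -0.54]
```

Request:
move_arm(
  motion=[
    {"tx":0,"ty":0,"tz":0.004,"twist":0},
    {"tx":0,"ty":0,"tz":0.004,"twist":0},
    {"tx":0,"ty":0,"tz":0,"twist":0},
  ],
)

```text
clock: 17.25
position: [0.4939, 0.0896, 0.2602]
ee_rot: [-2.188, -2.254, 0.001]
force: [-0.3, 0.1, -3.5]
width: 0.15
gripper_force: 40.0
```

```bash
python3 - <<'E'
from h import *
to()
E
```

```text
t 17.25 P [0.4939 0.0896 0.2602] toolY 1.7 tilt [-0.001 -0.    -1.   ] F [-0.3  0.1 -3.5] M [-0.04 -0.1   0.04] w 13.8 g 40.0 q [ 0.43  0.34 -0.92  1.76  0.29  1.18 -0.55]
```

Request:
move_arm(
  motion=[
    {"tx":0,"ty":0,"tz":0.003,"twist":0},
    {"tx":0,"ty":0,"tz":0.003,"twist":0},
    {"tx":0,"ty":0,"tz":0,"twist":0},
  ],
)

```text
clock: 17.55
position: [0.4938, 0.0899, 0.2542]
ee_rot: [-2.187, -2.254, 0.001]
force: [-0.1, 0.8, -5.4]
width: 0.145
gripper_force: 40.0
```

Request:
move_arm(
  motion=[
    {"tx":0,"ty":0,"tz":0.003,"twist":0},
    {"tx":0,"ty":0,"tz":0.001,"twist":0},
    {"tx":0,"ty":0,"tz":0,"twist":0},
  ],
)

```text
clock: 17.85
position: [0.4939, 0.0902, 0.2511]
ee_rot: [-2.188, -2.255, 0.0]
force: [-4.2, -0.3, 4.1]
width: 0.149
gripper_force: 40.0
```

```bash
python3 - <<'E'
from h import *
to()
E
```

```text
t 17.85 P [0.4939 0.0902 0.2511] toolY 1.7 tilt [-0. -0. -1.] F [-4.2 -0.3  4.1] M [-0.04  1.13  0.02] w 13.7 g 40.0 q [ 0.43  0.35 -0.92  1.78  0.3   1.16 -0.56]
```

Request:
move_arm(
  motion=[
    {"tx":0,"ty":0,"tz":0.002,"twist":0},
    {"tx":0,"ty":0,"tz":0.001,"twist":0},
    {"tx":0,"ty":0,"tz":0,"twist":0},
  ],
)

```text
clock: 18.15
position: [0.4938, 0.0902, 0.2479]
ee_rot: [-2.187, -2.254, 0.0]
force: [-4.4, 0.7, 3.0]
width: 0.148
gripper_force: 40.0
```

Request:
move_arm(
  motion=[
    {"tx":0,"ty":0,"tz":0.002,"twist":0},
    {"tx":0,"ty":0,"tz":0.001,"twist":0},
    {"tx":0,"ty":0,"tz":0,"twist":0},
  ],
)

```text
clock: 18.45
position: [0.4939, 0.0901, 0.2447]
ee_rot: [-2.187, -2.254, 0.0]
force: [-4.3, 1.3, 2.2]
width: 0.147
gripper_force: 40.0
```

```bash
python3 - <<'E'
from h import *
to()
E
```

```text
t 18.45 P [0.4939 0.0901 0.2447] toolY 1.7 tilt [-0.  0. -1.] F [-4.3  1.3  2.2] M [ 0.2   1.19 -0.01] w 13.5 g 40.0 q [ 0.42  0.36 -0.92  1.79  0.31  1.15 -0.56]
```

Request:
move_arm(
  motion=[
    {"tx":0,"ty":0,"tz":0.002,"twist":0},
    {"tx":0,"ty":0,"tz":0.002,"twist":0},
    {"tx":0,"ty":0,"tz":0,"twist":0},
  ],
)

```text
clock: 18.75
position: [0.4939, 0.0899, 0.2403]
ee_rot: [-2.187, -2.254, 0.001]
force: [-3.7, 1.4, -2.3]
width: 0.148
gripper_force: 40.0
```

Request:
move_arm(
  motion=[
    {"tx":0,"ty":0,"tz":0.002,"twist":0},
    {"tx":0,"ty":0,"tz":0.001,"twist":0},
    {"tx":0,"ty":0,"tz":0,"twist":0},
  ],
)

```text
clock: 19.05
position: [0.4939, 0.0897, 0.2373]
ee_rot: [-2.188, -2.254, 0.001]
force: [-3.8, 0.9, -2.9]
width: 0.151
gripper_force: 40.0
```

Request:
move_arm(
  motion=[
    {"tx":0,"ty":0,"tz":0.002,"twist":0},
    {"tx":0,"ty":0,"tz":0,"twist":0},
  ],
)

```text
clock: 19.25
position: [0.4939, 0.0896, 0.2351]
ee_rot: [-2.188, -2.254, 0.001]
force: [-2.7, 0.6, -6.0]
width: 0.15
gripper_force: 40.0
```

```bash
python3 - <<'E'
from h import *
to()
E
```

```text
t 19.25 P [0.4939 0.0896 0.2351] toolY 1.7 tilt [-0.001 -0.    -1.   ] F [-2.7  0.6 -6. ] M [0.19 0.83 0.03] w 13.8 g 40.0 q [ 0.42  0.37 -0.91  1.8   0.32  1.13 -0.57]
```

Past the keeper (Fz −6). Go on in 1 mm steps to the seat.

Request:
move_arm(
  motion=[
    {"tx":0,"ty":-0.0005,"tz":0.001,"twist":0},
    {"tx":0,"ty":0,"tz":0.001,"twist":0},
    {"tx":0,"ty":0,"tz":0,"twist":0},
  ],
)

```text
clock: 19.55
position: [0.494, 0.0896, 0.2335]
ee_rot: [2.188, 2.254, 0.0]
force: [-0.8, -0.5, -7.0]
width: 0.152
gripper_force: 40.0
```

Request:
move_arm(
  motion=[
    {"tx":0,"ty":0,"tz":0.001,"twist":0},
    {"tx":0,"ty":0,"tz":0.001,"twist":0},
    {"tx":0,"ty":0,"tz":0,"twist":0},
  ],
)

```text
clock: 19.85
position: [0.4942, 0.0899, 0.2319]
ee_rot: [2.188, 2.254, 0.001]
force: [0.9, 0.3, -3.3]
width: 0.154
gripper_force: 40.0
```

```bash
python3 - <<'E'
from h import *
to()
E
```

```text
t 19.85 P [0.4942 0.0899 0.2319] toolY 1.7 tilt [ 0.001  0.    -1.   ] F [ 0.9  0.3 -3.3] M [-0.02 -0.08  0.02] w 14.2 g 40.0 q [ 0.42  0.37 -0.91  1.81  0.32  1.12 -0.57]
```

Request:
move_arm(
  motion=[
    {"tx":0,"ty":0,"tz":0.001,"twist":0},
    {"tx":0,"ty":0,"tz":0.001,"twist":0},
    {"tx":0,"ty":0,"tz":0,"twist":0},
  ],
)

```text
clock: 20.15
position: [0.4939, 0.0899, 0.2299]
ee_rot: [2.188, 2.254, 0.001]
force: [-0.5, -1.0, -1.7]
width: 0.151
gripper_force: 40.0
```

Request:
move_arm(
  motion=[
    {"tx":0,"ty":0,"tz":0.001,"twist":0},
    {"tx":0,"ty":0,"tz":0,"twist":0},
  ],
)

```text
clock: 20.35
position: [0.4941, 0.09, 0.2296]
ee_rot: [2.187, 2.254, 0.001]
force: [-2.7, -0.7, 6.8]
width: 0.149
gripper_force: 40.0
```

```bash
python3 - <<'E'
from h import *
to()
E
```

```text
t 20.35 P [0.4941 0.09   0.2296] toolY 1.7 tilt [ 0.001 -0.    -1.   ] F [-2.7 -0.7  6.8] M [-0.41  0.57  0.03] w 13.7 g 40.0 q [ 0.41  0.37 -0.91  1.81  0.32  1.12 -0.58]
```

Request:
move_arm(
  motion=[
    {"tx":0,"ty":0,"tz":0.001,"twist":0},
    {"tx":0,"ty":0,"tz":0,"twist":0},
  ],
)

```text
clock: 20.55
position: [0.4942, 0.0901, 0.2295]
ee_rot: [2.187, 2.253, 0.001]
force: [-5.1, -3.2, 16.1]
width: 0.148
gripper_force: 40.0
```

```bash
python3 - <<'E'
from h import *
to()
E
```

```text
t 20.55 P [0.4942 0.0901 0.2295] toolY 1.7 tilt [ 0.002 -0.001 -1.   ] F [-5.1 -3.2 16.1] M [-0.75  1.27  0.07] w 13.6 g 40.0 q [ 0.41  0.37 -0.91  1.81  0.33  1.12 -0.58]
```

Rigid seat: 16 N with no travel. I relax the press, let go and lift clear.

Request:
move_arm(
  motion=[
    {"tx":0,"ty":0,"tz":-0.001,"twist":0},
    {"tx":0,"ty":0,"tz":-0.0008,"twist":0},
    {"tx":0,"ty":0,"tz":0,"twist":0},
  ],
)

```text
clock: 20.85
position: [0.4939, 0.09, 0.2298]
ee_rot: [2.188, 2.254, 0.001]
force: [-0.6, -0.0, 1.7]
width: 0.145
gripper_force: 40.0
```

```bash
python3 - <<'E'
from h import *
to()
E
```

```text
t 20.85 P [0.4939 0.09   0.2298] toolY 1.7 tilt [ 0.001  0.    -1.   ] F [-0.6 -0.   1.7] M [-0.11  0.09 -0.01] w 13.4 g 40.0 q [ 0.41  0.37 -0.91  1.81  0.32  1.12 -0.58]
```

Request:
move_arm(
  gripper=0,
  motion=[
    {"tx":0,"ty":0,"tz":0,"twist":0},
    {"tx":0,"ty":0,"tz":0,"twist":0},
    {"tx":0,"ty":0,"tz":0,"twist":0},
    {"tx":0,"ty":0,"tz":0,"twist":0},
    {"tx":0,"ty":0,"tz":0,"twist":0},
    {"tx":0,"ty":0,"tz":-0.01,"twist":0},
    {"tx":0,"ty":0,"tz":-0.02,"twist":0},
    {"tx":0,"ty":0,"tz":-0.03,"twist":0},
    {"tx":0,"ty":0,"tz":-0.04,"twist":0},
    {"tx":0,"ty":0,"tz":-0.04,"twist":0},
  ],
)

```text
clock: 21.85
position: [0.4932, 0.09, 0.3716]
ee_rot: [-2.187, -2.255, -0.0]
force: [1.4, 0.0, -0.9]
width: 0.501
gripper_force: 0.0
```

Request:
move_arm(
  motion=[
    {"tx":-0.04,"ty":0,"tz":0,"twist":0},
    {"tx":-0.04,"ty":0,"tz":0,"twist":0},
    {"tx":-0.04,"ty":0,"tz":0,"twist":0},
    {"tx":-0.04,"ty":0,"tz":0,"twist":0},
    {"tx":-0.04,"ty":0,"tz":0,"twist":0},
    {"tx":-0.04,"ty":0,"tz":0,"twist":0},
    {"tx":0,"ty":0,"tz":0,"twist":0},
  ],
)

```text
clock: 22.55
position: [0.5003, -0.1569, 0.3693]
ee_rot: [2.198, 2.244, -0.003]
force: [0.0, 0.5, 0.3]
width: 0.496
gripper_force: 0.0
```

```bash
python3 - <<'E'
from h import *
to()
s=save('scene','s9.png');t=save('top','t9.png');t4=cv2.imread('pics/t4.png')[:,:,::-1];s4=cv2.imread('pics/s4.png')[:,:,::-1]
c=lambda im,x,y:cv2.resize(im[y:y+100,x:x+130,::-1],(390,300),interpolation=cv2.INTER_CUBIC)
cv2.imwrite('pics/c9.png',np.vstack([np.hstack([c(t4,190,90),c(t,190,110)]),np.hstack([c(s4,260,190),c(s,260,175)])]))
print([(np.round(np.array(d['point'])*[560,420],1).tolist(),round(d['conf'],2)) for k in('top','scene') for d in arm.place_of(k,'post')])
# rack angle change: register the disc-side region between t4 and t9
g=lambda a:cv2.cvtColor(a,cv2.COLOR_RGB2GRAY)[95:170,195:310]
d=cv2.absdiff(g(t4),g(t));print('diff mean top',d.mean(),(d>40).sum())
E
```

```text
t 22.55 P [ 0.5003 -0.1569  0.3693] toolY 1.2 tilt [-0.001 -0.002 -1.   ] F [0.  0.5 0.3] M [ 0.   -0.08 -0.01] w 45.7 g 0.0 q [ 0.85  0.29 -0.85  1.53  0.22  1.42  0.01]
[([278.5, 131.6], 0.61), ([298.0, 231.7], 0.91), ([301.6, 241.6], 0.24)]
diff mean top 3.4591304347826086 265
```

View pics/c9.png

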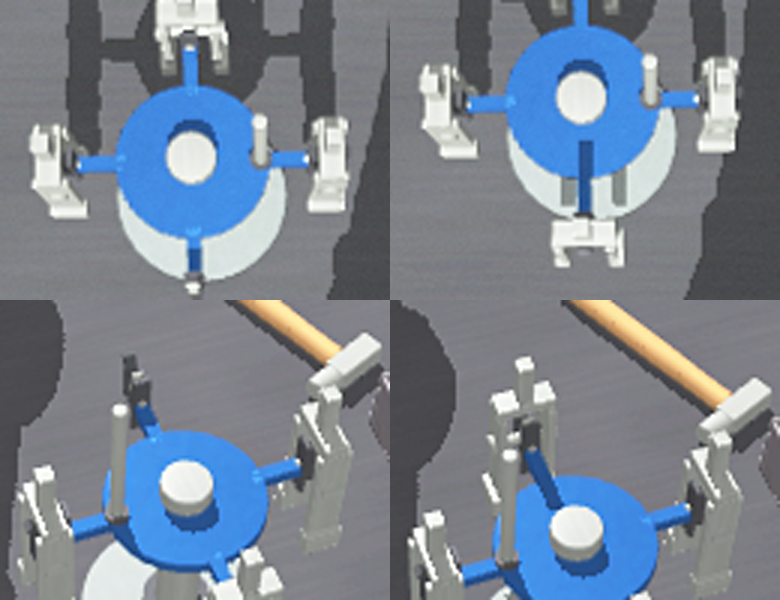

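The clevis hangs on the formerly empty hook (top crop (587,240)), and the rack looks unmoved. I check its angle at sub-pixel level.

```bash
python3 - <<'E'
import cv2,numpy as np
a,b=[cv2.imread(f'pics/{n}.png') for n in('t4','t9')]
for x0,x1,y0,y1 in((195,310,92,165),(265,310,120,165),(195,225,125,165)):
    m=[cv2.createCLAHE().apply(cv2.cvtColor(i,6)[y0:y1,x0:x1]) for i in(a,b)]
    W=np.eye(2,3,dtype=np.float32)
    c,W=cv2.findTransformECC(m[0],m[1],W,cv2.MOTION_EUCLIDEAN if x1-x0>100 else cv2.MOTION_TRANSLATION,(3,200,1e-6),None,3)
    print(c,np.degrees(np.arctan2(W[1,0],W[0,0])),W[:,2])
E
```

```text
0.9327174650762895 0.061927393 [ 0.00564017 -0.07085458]
0.9005631725685331 0.0 [-0.01196041  0.0304834 ]
0.9534791135991256 0.0 [-0.00472987  0.04133921]
```

```bash
python3 -c "
from h import *
print(arm.sign_off())"
```

```text
the job is handed in; nothing more can be done
None
```

The job is handed in: the rack was turned to its stop and has not moved from there, and the steel clevis is seated on the once-empty hook (pressed at about 20 N) and released, with the arm clear.

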